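# Sort tins by length into a gravity-feed tin rack

### The job

Sort the tins into the wooden tin rack by length: a short tin has been put in the tall tins' row, so move it to the short row, and lay the two tins standing on the table on their sides in the rows of their own length. In the end each tin must rest square across its row, rolled down behind the tin of the same size at the front; leave those front tins where they are, and do not disturb the spice jar or the lemon.

Things in the scene. Friction and masses are not known exactly. Their poses are not given: they have to be found in the camera images.
- rack: gravity-feed tin rack of light wood, fixed, 250 long (x) x 222 wide (y) x 58 mm high, origin under its centre. Three open-topped rows run along its x between 6 mm panels with level tops; the floor falls 7 degrees towards -x (42 mm above the table at the tail, 13 at the front stop). Tins lie on their sides across the rows and roll to the stop, 8 mm thick and 50 mm high
- row_tall (a point): floor of the 78 mm wide row (left, +y), mid-width, at the inner face of the front stop; axes as the rack's, +x leads up the row (236 mm long inside). The front tin's middle is 28 mm up the row and 32 mm above this point, the second tin's 84 and 39 mm
- row_middle (a point): floor of the 66 mm wide row (middle), mid-width, at the inner face of the front stop; axes as the rack's, +x leads up the row (236 mm long inside). The front tin's middle is 28 mm up the row and 32 mm above this point, the second tin's 84 and 39 mm
- row_short (a point): floor of the 54 mm wide row (right, -y), mid-width, at the inner face of the front stop; axes as the rack's, +x leads up the row (236 mm long inside). The front tin's middle is 28 mm up the row and 32 mm above this point, the second tin's 84 and 39 mm
- tin_tall: loose tin to be sorted, 72 mm long and 56 mm across, about 137 g, yellow label with green bands; it stands on its end on the table. Origin at its middle, z along its axis
- stock_tall: tin of the same kind and size (72 x 56 mm), already lying at the front of its row, against the stop; origin at its middle, z along its axis
- tin_middle: loose tin to be sorted, 60 mm long and 56 mm across, about 114 g, yellow label with green bands; it stands on its end on the table. Origin at its middle, z along its axis
- stock_middle: tin of the same kind and size (60 x 56 mm), already lying at the front of its row, against the stop; origin at its middle, z along its axis
- tin_short: loose tin to be sorted, 48 mm long and 56 mm across, about 91 g, yellow label with green bands; it lies on its side in the tall tins' row, second from the stop, where it does not belong. Origin at its middle, z along its axis
- stock_short: tin of the same kind and size (48 x 56 mm), already lying at the front of its row, against the stop; origin at its middle, z along its axis
- spice_jar: bystander: upright spice jar with a red lid, 45 mm across and 106 mm tall, loose; origin at its underside
- lemon: bystander: lemon, 71 x 53 x 51 mm, loose; origin at its underside
Not all that is in view belongs to the job. Leave any purple look-alike of the tin_middle alone.

How it is judged:
By the outcome, as a careful person would: the job done as asked, in the order asked, and still so for the second after the job is handed in, with the robot touching nothing.
It also fails if it takes over 72 s, if anything falls off the work surface, if the arm or the gripper's body presses on something with over 40 N, if the wrist force passes 120 N, or if a joint passes its speed limit or range.

### The arm

A 6-joint arm with a two-finger parallel gripper is mounted at the origin on a cart in front of the work surface, level with it; the furniture and walls round the work are solid. World frame = base frame: x ahead of the robot, y to its left, z up, the work surface at z = 0. Lengths are in mm, angles in rad, forces in N, time in s.
With the tool pointing down it reaches from about 300 to 775 mm from the base axis. Payload 14.6 kg.
Tool frame: the origin (TCP) lies at the very end of the fingers, on their centre line; the grasp point (between the pads) lies 19 mm behind it; z points along the fingers, y is the line along which they close (so a half turn about z gives the same grasp; the last joint's range is limited). The gripper opens to 94 mm and grips with 3 to 60 N. Pads are 16 mm wide; open, the fingers measure 119 mm over their backs; the gripper's body (75 mm by 177 mm) begins 78 mm behind the grasp point.
Start: joints at [-1.179, 0.3, 1.521, -0, 1.321, -0.067], TCP at [243.572, -493.115, 205.446] pointing down, gripper open.
Joint ranges: [-3.03, 3.03], [-0.79, 2.21], [0.23, 2.52], [-1.04, 4.18], [0, 3.07], [-2.55, 2.55]. Speed limits (rad/s): [2.22, 2.22, 2.57, 3.14, 3.14, 3.14].

### API

Orientations are given as [roll, pitch, yaw] about the fixed x, y, z axes, in that order (R = Rz(yaw) Ry(pitch) Rx(roll)).
In Python, from cell import manip gives the robot as it stands.
- The arm moves only by the tool servo_tool, never from a script. Its argument "rows" is a list of rows, each a list of 7 numbers: the turn, a rotation vector about the world's x, y, z in degrees, then the shift along the world's x, y, z in mm, then the closure, from 0 (fully open) to 1 (shut). In form: [[rx, ry, rz, dx, dy, dz, fingers], ...]. A call has 1 to 20 rows; each row shifts and turns the commanded pose from where the row before left it; what a row does not reach is not made up. A row lasts 1/8 s, in which the tool goes at most 62.5 mm and 10.7 degrees, less where a joint would pass 70% of its speed; a pose out of reach is approached as far as the arm can. A call with a gripper value outside its range is refused whole. The fingers move at their own pace and stop on an object; "grip_force" is the grip in N (left out, the last holds). Time passes only in rows, so rows that do not move let the fingers close. It gives the time, the measured TCP pose, the force, the opening and the grip force at its end, in the units of the state.
- manip.read_state(): the state, without advancing time (a new reading comes with each control period).
- manip.camera(name): name is "side" or "top"; returns the picture (420x560x3 uint8, red, green, blue); there is no depth.
- manip.camera_info(name): a dict with "fx", "fy", "cx", "cy" (pixels), "position" and "rotation" of the camera in the world. Camera axes: x right, y down, z forward; pixel columns grow to the right and rows downward; lengths in mm; the calibration is good to about 2 mm. A picture is of the moment at which its call begins. camera_info takes no time and is no camera call.
- manip.sign_off(): hands the job in; it is judged then, once.
The state is a dict: "clock": time; "joints": joint angles; "qd": joint speeds; "effort": joint torques, N m; "eef_pos": TCP position; "eef_rot": TCP orientation; "wrist_force": force on the tool from outside, world axes, zero at the start; "moment": the same for the moment, N m; "finger_gap": finger opening in mm; "finger_force": force on a finger pad.
Only numpy, scipy, OpenCV 4.12 (cv2) and the standard library are available. Lean on these libraries where they do the work, as an engineer would, in place of code of your own. Each camera call takes 0.05 s, during which the arm holds its last target. There are 200 camera calls.

## Working session

There is one attempt and no reset: what is moved stays moved. The work goes in short steps, Python scripts to look and compute and a tool call to move; the robot and the scene stay as the last step left them, time stands still between calls to the robot, and variables do not carry over. Pictures are saved under pics/ and viewed, at most 10 in all, crops included, and the job is handed in when it is done.

Besides the shell and the picture viewer there is one more tool, called by a JSON object that holds its "name" and its "arguments", one argument or row to a line. servo_tool: Moves the arm, as the interface text tells. Its arguments: {"type":"object","properties":{"rows":{"type":"array","items":{"type":"array","items":{"type":"number"}}},"grip_force":{"type":"number"}},"required":["rows"]}

```bash
mkdir -p pics; ls
python3 - <<'E'
from cell import manip
import cv2
for n in("side","top"):
    im=manip.camera(n); cv2.imwrite(f"pics/{n}0.png",im[:,:,::-1])
    print(n,manip.camera_info(n))
print(manip.read_state())
E
```

```text
pics
side {'fx': 447.70716649230366, 'fy': 447.70716649230366, 'cx': 286.54749935382864, 'cy': 197.66037624595845, 'position': array([398.40336472, 838.40756194, 490.14150306]), 'rotation': array([-1.97218386,  0.01856941, -3.00026415])}
top {'fx': 478.15672171450126, 'fy': 478.15672171450126, 'cx': 280.83627839914675, 'cy': 203.1785622337671, 'position': array([ 459.30523263, -115.39928053, 1421.82244436]), 'rotation': array([-3.08157178, -0.00873407, -1.56981172])}
{'clock': 0.1, 'joints': array([-1.17860401e+00,  3.00419357e-01,  1.52148619e+00,  1.27791100e-05,
        1.32072686e+00, -6.66272234e-02]), 'qd': array([-4.03156521e-05, -3.17819808e-03, -9.55717694e-04,  1.11909610e-03,
        2.04027723e-03,  1.85264358e-03]), 'effort': array([ 1.07043561e-03, -5.32642722e+01, -3.53285050e+01,  7.09787384e-02,
        2.35055108e-02, -4.62749676e-05]), 'eef_pos': array([ 243.48858285, -492.91070413,  204.95486205]), 'eef_rot': array([-3.14055604e+00, -8.15752304e-05,  4.58816325e-01]), 'wrist_force': array([-0.42587541, -0.04905708, -0.39901686]), 'moment': array([-0.0094235 , -0.03967564,  0.01575329]), 'finger_force': 0.0, 'finger_gap': 94.28733653669929}
```

View pics/side0.png

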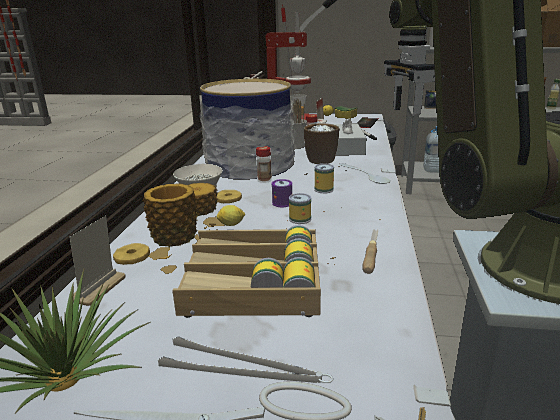

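View pics/top0.png

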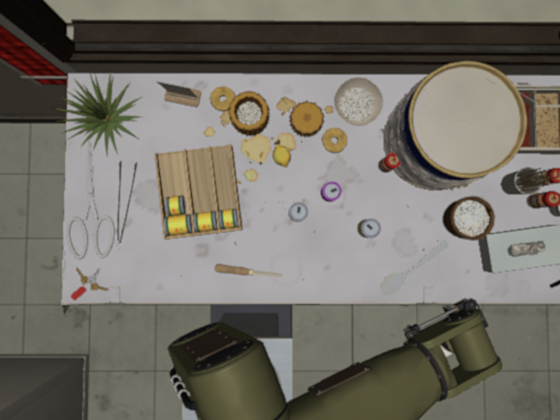

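The top view shows the rack at about (155-240, 148-238) and the standing tins at (298,212) and (370,228). The purple look-alike is at (331,191), the lemon at (282,156) and the jar at (390,161). Next I'll zoom in to measure.

Run:
```python
import cv2
a=cv2.imread("pics/top0.png")[140:250,148:388]; cv2.imwrite("pics/topc.png",cv2.resize(a,None,fx=3.3,fy=3.3,interpolation=cv2.INTER_CUBIC))
a=cv2.imread("pics/side0.png")[155:325,165:345]; cv2.imwrite("pics/sidec.png",cv2.resize(a,None,fx=3.5,fy=3.5,interpolation=cv2.INTER_CUBIC))
```

```text
(no output)
```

View pics/topc.png

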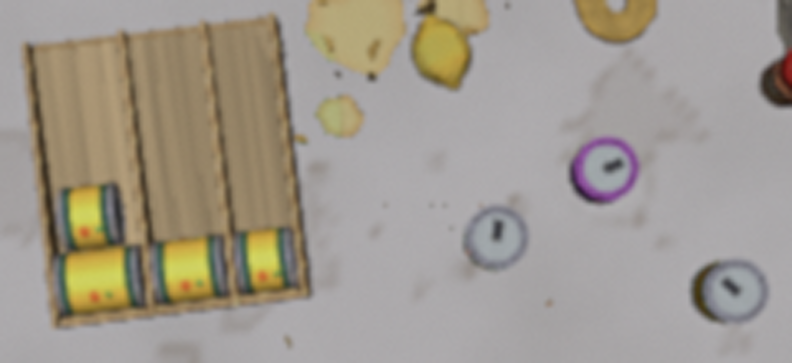

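View pics/sidec.png

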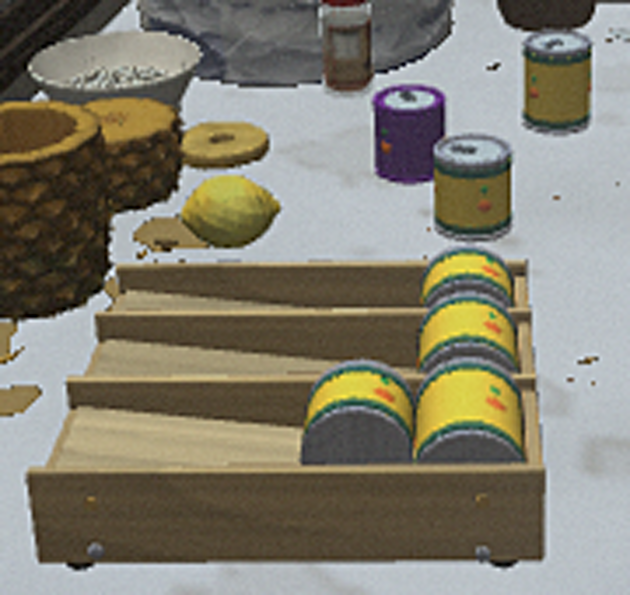

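The top crop (3.3x) shows rack corners at (27,46), (275,18), (55,325) and (309,294). The misplaced tin is at (91,216), and the standing tin tops are at (496,238) and (737,291). The side crop shows the same tins at (473,155) and (557,46).

```bash
cat > h.py <<'E'
import numpy as np
from scipy.spatial.transform import Rotation as R
from scipy.optimize import least_squares
from cell import manip
C={n:manip.camera_info(n) for n in("top","side")}
CROP={"top":(148,140,3.3),"side":(165,155,3.5)}
def full(n,c):
    ox,oy,s=CROP[n]; return (np.array(c)+.5)/s-.5+[ox,oy]
def proj(n,P):
    i=C[n]; p=R.from_euler("xyz",i["rotation"]).inv().apply(np.atleast_2d(P)-i["position"])
    return p[:,:2]/p[:,2:]*[i["fx"],i["fy"]]+[i["cx"],i["cy"]]
def tri(a,b):
    f=lambda P:np.r_[proj("top",P)[0]-full("top",a),proj("side",P)[0]-full("side",b)]
    r=least_squares(f,[450,0,50.]); return r.x,r.fun
def atz(n,c,z):
    f=lambda P:proj(n,[*P,z])[0]-full(n,c); return least_squares(f,[450,0.]).x
E
python3 - <<'E'
from h import *
np.set_printoptions(precision=1,suppress=True)
print("near top",*tri((496,238),(473,155))); print("far top",*tri((737,291),(557,46))); print("purple",*tri((608,170),(409,98)))
L={(125,111):((27,46),(30,471)),(-125,111):((55,325),(543,468)),(125,-111):((275,18),(120,263)),(-125,-111):((309,294),(527,262))}
def f(p,w="both"):
    c,s=np.cos(p[2]),np.sin(p[2]); o=[]
    for (x,y),(a,b) in L.items():
        P=[p[0]+c*x-s*y,p[1]+s*x+c*y,p[3]]
        if w!="side":o+=list(proj("top",P)[0]-full("top",a))
        if w!="top":o+=list(proj("side",P)[0]-full("side",b))
    return np.array(o)
for w in("both","top","side"):
    r=least_squares(f,[450,150,.1,58.],args=(w,)); print(w,r.x,np.degrees(r.x[2]),r.fun)
    if w=="both":p=r.x
def rack(x,y,z=0): c,s=np.cos(p[2]),np.sin(p[2]); return np.array([p[0]+c*x-s*y,p[1]+s*x+c*y,z])
for n,y in(("tall",66),("mid",-12),("short",-78)):
    print(n,[rack(-117+d,y) for d in(28,84)])
print("tin_short",atz("top",(91,216),65), "stocks",[atz("top",c,65) for c in((100,280),(189,270),(266,260))])
print("near bottom z0",atz("side",(472,232),0),"far",atz("side",(557,126),0))
E
```

```text
near top [ 517.4 -176.3   52.7] [-0.  -0.2  0.1  0. ]
far top [ 471.5 -383.4   63.9] [-0.  -0.1  0.1  0. ]
purple [ 577.4 -273.5   56.4] [-0.1 -0.4  0.4  0. ]
both [576.6 109.5   0.1  53.5] 6.904333616446897 [-0.7 -1.2 -0.3  0.3 -0.1  0.8  0.7  0.6  0.9 -1.7  0.2 -0.   0.5  0.8
  0.2 -0.6]
top [578.1 114.5   0.1  25.4] 6.9260221075899375 [ 0.  -0.1  0.5  0.1  0.  -0.4 -0.5  0.4]
side [577.9 105.4   0.1  51.2] 6.909003457933613 [-0.   0.   0.   0.4  0.3  0.  -0.3 -0.5]
tall [array([480.3, 164.3,   0. ]), array([535.9, 171. ,   0. ])]
mid [array([489.7,  86.9,   0. ]), array([545.3,  93.6,   0. ])]
short [array([497.6,  21.3,   0. ]), array([553.2,  28.1,   0. ])]
tin_short [534.9 172.4] stocks [array([480. , 163.9]), array([488.6,  87.8]), array([497.3,  21.8])]
near bottom z0 [ 517.  -159.9] far [ 469.9 -365.9]
```

{"name": "servo_tool", "arguments": {
  "rows": [
    [0,0,-1.3,19.4,44.4,0,0],
    [0,0,-1.3,19.4,44.4,0,0],
    [0,0,-1.3,19.4,44.4,0,0],
    [0,0,-1.3,19.4,44.4,0,0],
    [0,0,-1.3,19.4,44.4,0,0],
    [0,0,-1.3,19.4,44.4,0,0],
    [0,0,-1.3,19.4,44.4,0,0],
    [0,0,-1.3,19.4,44.4,0,0],
    [0,0,-1.3,19.4,44.4,0,0],
    [0,0,-1.3,19.4,44.4,0,0],
    [0,0,-1.3,19.4,44.4,-20,0],
    [0,0,-1.3,19.4,44.4,-20,0],
    [0,0,-1.3,19.4,44.4,-20,0],
    [0,0,-1.3,19.4,44.4,-20,0],
    [0,0,-1.3,19.4,44.4,-20,0],
    [0,0,0,0,0,0,0],
    [0,0,0,0,0,0,0]
  ],
  "grip_force": 25
}}

```text
clock: 2.22
eef_pos: [534.3, 172.5, 105.4]
eef_rot: [3.141, 0.001, 0.119]
wrist_force: [0.3, -0.4, 0.3]
finger_gap: 94.0
finger_force: 0.0
```

```bash
cat > s.py <<'E'
from h import *
np.set_printoptions(precision=3,suppress=True)
s=manip.read_state(); print(s["clock"],s["joints"],s["eef_pos"],s["eef_rot"],s["finger_gap"],s["wrist_force"])
E
python3 s.py
python3 - <<'E'
from h import *
print("near",atz("top",(496,238),60),"far",atz("top",(737,291),72))
E
```

```text
2.225 [ 0.247  0.426  1.595 -0.     1.121  1.699] [534.333 172.494 105.367] [3.141 0.001 0.119] 93.9834978754429 [ 0.263 -0.398  0.346]
near [ 516.68251272 -176.045596  ] far [ 471.06654014 -381.77401485]
```

{"name": "servo_tool", "arguments": {
  "rows": [
    [0,0,0,0.3,0,-15,0.2],
    [0,0,0,0.3,0,-15,0.3],
    [0,0,0,0,0,-14.4,0.3],
    [0,0,0,0,0,0,0.3],
    [0,0,0,0,0,0,1],
    [0,0,0,0,0,0,1],
    [0,0,0,0,0,0,1],
    [0,0,0,0,0,0,1],
    [0,0,0,0,0,0,1],
    [0,0,0,0,0,0,1]
  ]
}}

```text
clock: 3.48
eef_pos: [535.5, 173.0, 61.5]
eef_rot: [-3.141, -0.001, 0.118]
wrist_force: [0.4, 1.4, 6.5]
finger_gap: 47.7
finger_force: 25.0
```

{"name": "servo_tool", "arguments": {
  "rows": [
    [0,0,0,0,0,15,1],
    [0,0,0,0,0,25,1],
    [0,0,0,0,0,30,1],
    [0,0,0,4,-24,0,1],
    [0,0,0,4,-24,0,1],
    [0,0,0,4,-24,0,1],
    [0,0,0,4,-24,0,1],
    [0,0,0,4,-24,0,1],
    [0,0,0,3.6,-24.2,0,1],
    [0,0,0.1,0,0,-15,1],
    [0,0,0,0,0,-15,1],
    [0,0,0,0,0,0,1],
    [0,0,0,0,0,0,1]
  ]
}}

```text
clock: 5.1
eef_pos: [558.8, 29.2, 101.1]
eef_rot: [-3.142, 0.0, 0.121]
wrist_force: [0.0, -0.6, -1.4]
finger_gap: 47.9
finger_force: 25.0
```

```bash
python3 s.py
python3 - <<'E'
from cell import manip
import cv2,numpy as np
a=manip.camera("top")[:,:,::-1][140:250,148:258]; b=manip.camera("side")[:,:,::-1][190:325,165:345]
a=cv2.resize(a,None,fx=3.3,fy=3.3,interpolation=2);b=cv2.resize(b,None,fx=2.4,fy=2.4,interpolation=2)
o=np.zeros((370,800,3),np.uint8);o[:a.shape[0],:a.shape[1]]=a;o[:b.shape[0],365:365+b.shape[1]]=b
cv2.imwrite("pics/hov.png",o)
E
```

```text
5.1 [-0.013  0.427  1.604  0.     1.11   1.437] [558.758  29.246 101.126] [-3.142  0.     0.121] 47.9443334735567 [ 0.014 -0.553 -1.441]
```

View pics/hov.png

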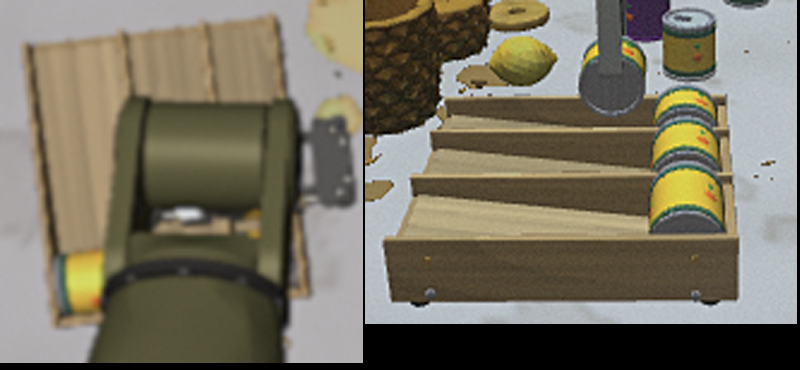

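The tin is held level over the short row, at (610,80) in the side inset. I'll lower it and watch the force.

{"name": "servo_tool", "arguments": {
  "rows": [
    [0,0,0,0.3,-0.4,-5,1],
    [0,0,0,0,0,-5,1],
    [0,0,0,0,0,-5,1],
    [0,0,0,0,0,0,1]
  ]
}}

```text
clock: 5.7
eef_pos: [558.8, 29.0, 85.3]
eef_rot: [-3.14, 0.001, 0.12]
wrist_force: [1.1, 4.6, -2.9]
finger_gap: 47.7
finger_force: 25.0
```

{"name": "servo_tool", "arguments": {
  "rows": [
    [0,0,0,0,1,-6,1],
    [0,0,0,0,0,-6,1],
    [0,0,0,0,0,-6,1],
    [0,0,0,0,0,0,1]
  ]
}}

```text
clock: 6.2
eef_pos: [558.8, 29.2, 67.4]
eef_rot: [-3.142, 0.001, 0.12]
wrist_force: [-0.4, 0.0, -1.8]
finger_gap: 47.5
finger_force: 25.0
```

{"name": "servo_tool", "arguments": {
  "rows": [
    [0,0,0,0,0,-4.4,1],
    [0,0,0,0,0,0,1],
    [0,0,0,0,0,0,0.4],
    [0,0,0,0,0,0,0.3],
    [0,0,0,0,0,0,0.2],
    [0,0,0,0,0,0,0.1],
    [0,0,0,0,0,15,0],
    [0,0,0,0,0,40,0],
    [0,0,0,0,0,50,0],
    [0,0,0,0,0,50,0],
    [0,0,0,0,0,0,0]
  ]
}}

```text
clock: 7.58
eef_pos: [560.4, 29.3, 223.7]
eef_rot: [3.141, -0.008, 0.12]
wrist_force: [-0.1, -1.0, -1.4]
finger_gap: 94.3
finger_force: 0.0
```

```bash
python3 s.py
```

```text
7.575 [-0.013  0.307  1.469  0.     1.358  1.438] [560.391  29.299 223.703] [ 3.141 -0.008  0.12 ] 94.31671971795663 [-0.067 -1.009 -1.365]
```

{"name": "servo_tool", "arguments": {
  "rows": [
    [0,0,3.67,-13.3,-41.6,0,0],
    [0,0,3.67,-13.3,-41.6,0,0],
    [0,0,3.67,-13.3,-41.6,0,0],
    [0,0,3.67,-13.3,-41.6,0,0],
    [0,0,3.67,-13.3,-41.6,0,0],
    [0,0,3.67,-13.3,-41.6,0,0],
    [0,0,3.67,-13.3,-41.6,0,0],
    [0,0,3.67,-13.3,-41.6,0,0],
    [0,0,3.67,-13.3,-41.6,0,0],
    [0,0,3.67,-13.3,-41.6,0,0],
    [0,0,3.67,-13.3,-41.6,0,0],
    [0,0,3.67,-13.3,-41.6,0,0],
    [7.77,-6.3,0,0,0,0,0],
    [7.77,-6.3,0,0,0,0,0],
    [7.77,-6.3,0,0,0,0,0],
    [0,0,0,0,0,0,0]
  ]
}}

```text
clock: 9.57
eef_pos: [397.8, -470.8, 216.7]
eef_rot: [-3.137, -0.526, 0.884]
wrist_force: [0.1, 0.3, -0.3]
finger_gap: 94.1
finger_force: 0.0
```

```bash
python3 s.py
```

```text
9.575 [-1.13   0.558  1.215  0.469  1.611 -0.483] [ 397.838 -470.844  216.748] [-3.137 -0.526  0.884] 94.11102605831398 [ 0.107  0.328 -0.343]
```

{"name": "servo_tool", "arguments": {
  "rows": [
    [7.77,-6.3,0,6.3,7.5,-20,0],
    [7.77,-6.3,0,6.3,7.5,-20,0],
    [7.77,-6.3,0,6.3,7.5,-20,0],
    [7.77,-6.3,0,6.3,7.3,-20,0],
    [0,0,0,0,0,-20,0],
    [0,0,0,0,0,-20,0],
    [0,0,0,0,0,-20,0],
    [0,0,0,0,0,-11,0],
    [0,0,0,0,0,0,0],
    [0,0,0,0,0,0,0]
  ]
}}

```text
clock: 10.82
eef_pos: [424.8, -440.4, 68.4]
eef_rot: [3.14, -1.221, 0.891]
wrist_force: [-0.1, 0.1, 0.1]
finger_gap: 93.8
finger_force: 0.0
```

```bash
python3 s.py; python3 -c "
from h import *
s=manip.read_state();print(R.from_euler('xyz',s['eef_rot']).as_matrix())"
```

```text
10.825 [-1.231  0.979  1.222  0.956  1.766 -0.792] [ 424.777 -440.431   68.373] [ 3.14  -1.221  0.891] 93.75331657209617 [-0.127  0.057  0.098]
[[ 2.15387445e-01  7.76632949e-01  5.91987763e-01]
 [ 2.66233873e-01 -6.29953209e-01  7.29574177e-01]
 [ 9.39535935e-01  4.66077342e-04 -3.42450010e-01]]
```

{"name": "servo_tool", "arguments": {
  "rows": [
    [0,0,0,9.6,12.1,-6.1,0],
    [0,0,0,9.6,12.1,-6.1,0],
    [0,0,0,9.6,12.1,-6.1,0],
    [0,0,0,9.6,12.1,-6.1,0],
    [0,0,0,9.6,12.1,-6.1,0],
    [0,0,0,9.5,12,-6.1,0.1],
    [0,0,0,0,0,0,0.2],
    [0,0,0,0,0,0,0.4],
    [0,0,0,0,0,0,1],
    [0,0,0,0,0,0,1],
    [0,0,0,0,0,0,1],
    [0,0,0,0,0,0,1]
  ]
}}

```text
clock: 12.32
eef_pos: [482.2, -367.8, 31.2]
eef_rot: [-3.141, -1.222, 0.888]
wrist_force: [-0.8, -1.8, 2.4]
finger_gap: 55.6
finger_force: 25.0
```

```bash
python3 s.py
python3 - <<'E'
from cell import manip
import cv2,numpy as np
b=manip.camera("side")[:,:,::-1][140:330,165:365]
cv2.imwrite("pics/g2.png",cv2.resize(b,None,fx=3,fy=3,interpolation=2))
E
```

```text
12.325 [-1.109  0.974  1.349  1.028  1.622 -0.843] [ 482.15  -367.835   31.223] [-3.141 -1.222  0.888] 55.58932148183727 [-0.791 -1.751  2.398]
```

View pics/g2.png

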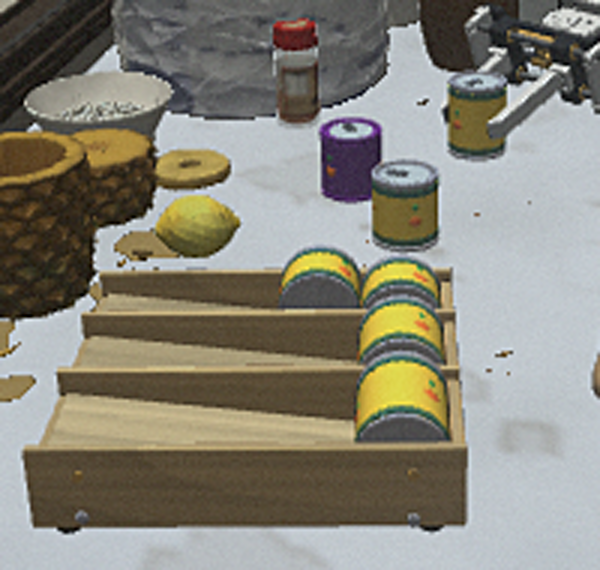

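{"name": "servo_tool", "arguments": {
  "rows": [
    [0,0,0,0,0,30,1],
    [0,0,0,0,0,50,1],
    [0,0,0,0,0,50,1],
    [0,0,0,0,0,50,1],
    [-7.77,6.3,0,6,38,0,1],
    [-7.77,6.3,0,6,38,0,1],
    [-7.77,6.3,0,6,38,0,1],
    [-7.77,6.3,0,6,38,0,1],
    [-7.77,6.3,0,6,38,0,1],
    [-7.77,6.3,0,6,38,0,1],
    [-7.77,6.3,0,6,38,0,1],
    [-7.77,6.3,0,6,38,0,1],
    [-7.77,6.3,0,6,38,0,1],
    [0,0,9.2,6.8,39,-10,1],
    [0,0,9.2,6.8,39,-10,1],
    [0,0,9.2,6.8,39,-10,1],
    [0,0,9.2,6.8,39,-10,1],
    [0,0,9.2,6.8,39,-10,1],
    [0,0,0,0,0,0,1],
    [0,0,0,0,0,0,1]
  ]
}}

```text
clock: 14.88
eef_pos: [570.0, 169.0, 161.0]
eef_rot: [-3.142, 0.349, 1.69]
wrist_force: [-0.0, -0.2, -0.5]
finger_gap: 55.2
finger_force: 25.0
```

```bash
cat > d.py <<'E'
from h import *
import sys
np.set_printoptions(precision=2,suppress=True)
x,y,z,tilt=map(float,sys.argv[1:5])   # grasp point target, rack pose yaw 6.9
s=manip.read_state();A=R.from_euler('xyz',s['eef_rot'])
b=np.radians(6.9);ry=np.array([-np.sin(b),np.cos(b),0]);t=np.radians(tilt)
Z=-np.sin(t)*ry-np.array([0,0,np.cos(t)]);Y=np.array([np.cos(b),np.sin(b),0]);
G=R.from_matrix(np.c_[np.cross(Y,Z),Y,Z])
print("tcp target",np.array([x,y,z])+19*Z,"shift",np.array([x,y,z])+19*Z-s['eef_pos'],"rotvec",np.degrees((G*A.inv()).as_rotvec()),s["joints"])
E
python3 d.py 569.5 176.8 56 20
```

```text
tcp target [570.28 170.35  38.15] shift [   0.24    1.37 -122.88] rotvec [ 0.02 -0.    0.06] [ 0.38  0.5   1.39 -0.35  1.36  0.35]
```

{"name": "servo_tool", "arguments": {
  "rows": [
    [0,0,0,0.2,1.4,-25,1],
    [0,0,0,0,0,-25,1],
    [0,0,0,0,0,-25,1],
    [0,0,0,0,0,-12,1],
    [0,0,0,0,0,-6,1],
    [0,0,0,0,0,-5,1],
    [0,0,0,0,0,-5,1],
    [0,0,0,0,0,0,1]
  ]
}}

```text
clock: 15.88
eef_pos: [571.2, 171.5, 59.6]
eef_rot: [3.138, 0.348, 1.691]
wrist_force: [-1.0, 5.1, 4.4]
finger_gap: 54.9
finger_force: 25.0
```

{"name": "servo_tool", "arguments": {
  "rows": [
    [0,0,0,0,2,2,1],
    [0,0,0,0,0,0,1],
    [0,0,0,0,0,-4,1],
    [0,0,0,0,0,0,1]
  ]
}}

```text
clock: 16.38
eef_pos: [570.6, 173.2, 56.2]
eef_rot: [3.14, 0.349, 1.692]
wrist_force: [-0.2, 4.1, 4.2]
finger_gap: 55.5
finger_force: 25.0
```

{"name": "servo_tool", "arguments": {
  "rows": [
    [0,0,0,0,1,0,1],
    [0,0,0,0,0,-4,1],
    [0,0,0,0,0,0,1]
  ]
}}

```text
clock: 16.75
eef_pos: [570.4, 174.1, 51.7]
eef_rot: [3.141, 0.349, 1.692]
wrist_force: [-0.6, 5.3, 2.9]
finger_gap: 55.5
finger_force: 25.0
```

```bash
python3 s.py
python3 - <<'E'
from cell import manip
import cv2,numpy as np
a=manip.camera("top")[:,:,::-1][135:245,148:258]; b=manip.camera("side")[:,:,::-1][200:325,165:345]
a=cv2.resize(a,None,fx=3,fy=3,interpolation=2);b=cv2.resize(b,None,fx=2.5,fy=2.5,interpolation=2)
o=np.zeros((340,800,3),np.uint8);o[:a.shape[0],:a.shape[1]]=a;o[:b.shape[0],340:340+b.shape[1]]=b
cv2.imwrite("pics/p2.png",o)
E
```

```text
16.75 [ 0.385  0.63   1.461 -0.367  1.17   0.428] [570.429 174.111  51.727] [3.141 0.349 1.692] 55.521118382913926 [-0.603  5.274  2.88 ]
```

View pics/p2.png

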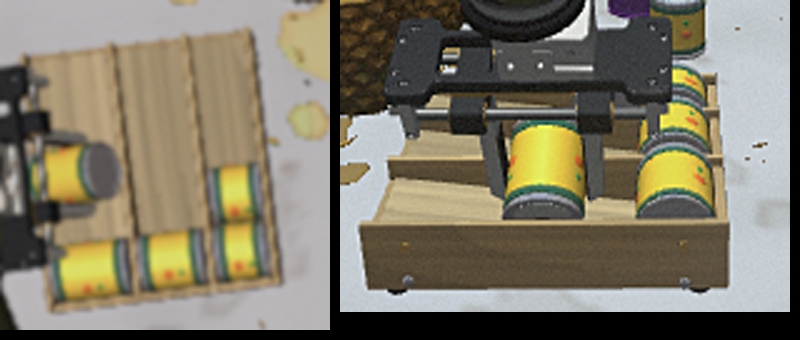

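The tin's right end caught the panel at (110,170) in the top inset, so it's tilted about 23 deg in the grip. I'll lift, counter-rotate and tighten the grip.

{"name": "servo_tool", "arguments": {
  "rows": [
    [0,0,0,0,0,15,1],
    [0,0,0,0,0,20,1],
    [7.62,0.92,0,-0.3,2,4,1],
    [7.62,0.92,0,-0.3,2,2,1],
    [7.62,0.92,0,-0.3,2.2,0,1],
    [0,0,0,0,0,0,1],
    [0,0,0,0,0,0,1]
  ],
  "grip_force": 50
}}

```text
clock: 17.73
eef_pos: [569.5, 179.9, 93.6]
eef_rot: [3.141, -0.05, 1.692]
wrist_force: [-0.1, 0.9, -1.6]
finger_gap: 54.9
finger_force: 50.0
```

```bash
python3 s.py
python3 - <<'E'
from cell import manip
import cv2,numpy as np
a=manip.camera("top")[:,:,::-1][135:245,148:258]; b=manip.camera("side")[:,:,::-1][200:325,165:345]
a=cv2.resize(a,None,fx=3,fy=3,interpolation=2);b=cv2.resize(b,None,fx=2.5,fy=2.5,interpolation=2)
o=np.zeros((340,800,3),np.uint8);o[:a.shape[0],:a.shape[1]]=a;o[:b.shape[0],340:340+b.shape[1]]=b
cv2.imwrite("pics/p3.png",o)
E
```

```text
17.725 [0.222 0.508 1.504 0.056 1.125 0.077] [569.525 179.917  93.636] [ 3.141 -0.05   1.692] 54.944209793053886 [-0.149  0.898 -1.575]
```

View pics/p3.png

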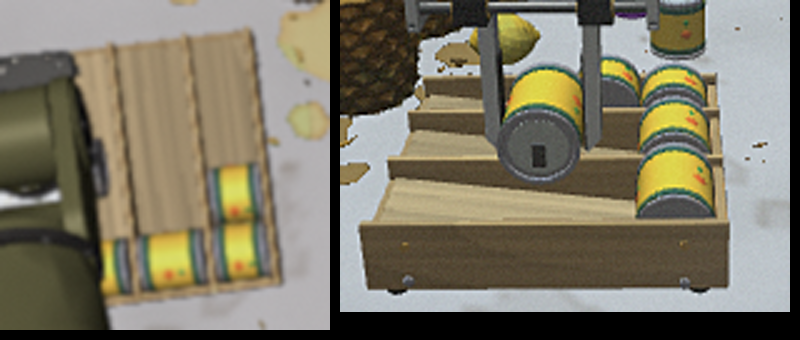

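Run:
```python
from h import *
np.set_printoptions(precision=0,suppress=True)
b=np.radians(6.9)
g=np.array([569.5,179,112.6])
for al in(-20,-10,0,10,20):   # + = left end up
    Q=R.from_euler("z",b)*R.from_euler("x",np.radians(al))
    th=np.linspace(0,2*np.pi,60)
    out=[]
    for y in(36-1.7,-36-1.7):
        P=g+Q.apply(np.c_[28*np.cos(th),0*th+y,28*np.sin(th)])
        q=(proj("side",P)-[165,200]+.5)*2.5-.5+[340,0]
        out+=[q.min(0),q.max(0)]
    print(al,*out)
```

```text
-20 [498. 129.] [582. 182.] [509.  50.] [587. 103.]
-10 [497. 117.] [581. 182.] [510.  52.] [588. 114.]
0 [496. 105.] [581. 179.] [510.  57.] [588. 126.]
10 [496.  94.] [580. 174.] [511.  63.] [588. 137.]
20 [495.  83.] [580. 168.] [511.  70.] [588. 147.]
```

The tin is level again: its end face spans (498-580, 107-181), which matches the 0 deg model. Lowering again.

{"name": "servo_tool", "arguments": {
  "rows": [
    [0,0,0,0,0,-12,1],
    [0,0,0,0,0,-8,1],
    [0,0,0,0,0,-6,1],
    [0,0,0,0,0,-4,1],
    [0,0,0,0,0,0,1]
  ]
}}

```text
clock: 18.45
eef_pos: [569.4, 180.0, 62.8]
eef_rot: [3.142, -0.053, 1.692]
wrist_force: [0.0, 0.8, -0.8]
finger_gap: 55.2
finger_force: 50.0
```

{"name": "servo_tool", "arguments": {
  "rows": [
    [0,0,0,0,0,-5,1],
    [0,0,0,0,0,-5,1],
    [0,0,0,0,0,-5,1],
    [0,0,0,0,0,-4,1],
    [0,0,0,0,0,0,1]
  ]
}}

```text
clock: 19.08
eef_pos: [569.3, 179.9, 43.7]
eef_rot: [-3.142, -0.053, 1.692]
wrist_force: [0.6, 0.0, -0.9]
finger_gap: 55.3
finger_force: 50.0
```

{"name": "servo_tool", "arguments": {
  "rows": [
    [0,0,0,0,0,-3,1],
    [0,0,0,0,0,-2,1],
    [0,0,0,0,0,0,1],
    [0,0,0,0,0,0,0.33],
    [0,0,0,0,0,0,0.25],
    [0,0,0,0,0,0,0.2],
    [0,0,0,0,0,0,0.2],
    [0,0,0,0,0,10,0.2],
    [0,0,0,0,0,15,0.2],
    [0,0,0,0,0,20,0.2],
    [0,0,0,0,0,40,0.1],
    [0,0,0,0,0,50,0],
    [0,0,0,0,0,40,0],
    [0,0,0,0,0,0,0]
  ],
  "grip_force": 50
}}

```text
clock: 20.82
eef_pos: [570.5, 180.2, 218.5]
eef_rot: [3.134, -0.053, 1.692]
wrist_force: [-0.8, -0.1, -0.1]
finger_gap: 94.1
finger_force: 0.0
```

```bash
python3 s.py
```

```text
20.825 [0.221 0.389 1.372 0.053 1.368 0.09 ] [570.527 180.227 218.55 ] [ 3.134 -0.053  1.692] 94.08169743155118 [-0.819 -0.11  -0.1  ]
```

{"name": "servo_tool", "arguments": {
  "rows": [
    [0,0,-5.19,-11.4,-41.7,-2,0],
    [0,0,-5.19,-11.4,-41.7,-2,0],
    [0,0,-5.19,-11.4,-41.7,-2,0],
    [0,0,-5.19,-11.4,-41.7,-2,0],
    [0,0,-5.19,-11.4,-41.7,-2,0],
    [0,0,-5.19,-11.4,-41.7,-2,0],
    [0,0,-5.19,-11.4,-41.7,-2,0],
    [0,0,-5.19,-11.4,-41.7,-2,0],
    [0,0,-5.19,-11.4,-41.7,-2,0],
    [0,0,-5.19,-11.4,-41.7,-2,0],
    [6.77,-6.77,0,0,0,-13,0],
    [6.77,-6.77,0,0,0,-13,0],
    [6.77,-6.77,0,0,0,-13,0],
    [6.77,-6.77,0,0,0,-13,0],
    [6.77,-6.77,0,0,0,-13,0],
    [6.77,-6.77,0,0,0,-13,0],
    [6.77,-6.77,0,0,0,-13,0],
    [0,0,0,0,0,0,0],
    [0,0,0,0,0,0,0]
  ],
  "grip_force": 50
}}

```text
clock: 23.2
eef_pos: [455.7, -237.1, 103.7]
eef_rot: [3.137, -1.219, 0.79]
wrist_force: [1.1, -0.1, -0.2]
finger_gap: 94.2
finger_force: 0.0
```

```bash
python3 s.py
python3 - <<'E'
from h import *
import cv2
np.set_printoptions(precision=3,suppress=True)
s=manip.read_state();M=R.from_euler('xyz',s['eef_rot']).as_matrix();print(M)
Z=M[:,2];pre=np.array([516.7,-176,32])+19*Z-110*Z
print("to pre",pre-s["eef_pos"],"then",110*Z)
a=manip.camera("top")[:,:,::-1]
cv2.imwrite("pics/q4.png",cv2.resize(a[135:255,140:400],None,fx=3,fy=3,interpolation=2))
E
```

```text
23.2 [-1.059  0.614  1.835  1.14   1.467 -0.907] [ 455.731 -237.12   103.742] [ 3.137 -1.219  0.79 ] 94.21589458521872 [ 1.147 -0.085 -0.152]
[[ 0.243  0.707  0.664]
 [ 0.245 -0.707  0.664]
 [ 0.939  0.001 -0.345]]
to pre [  0.556   0.74  -40.351] then [ 73.027  72.988 -37.946]
```

View pics/q4.png

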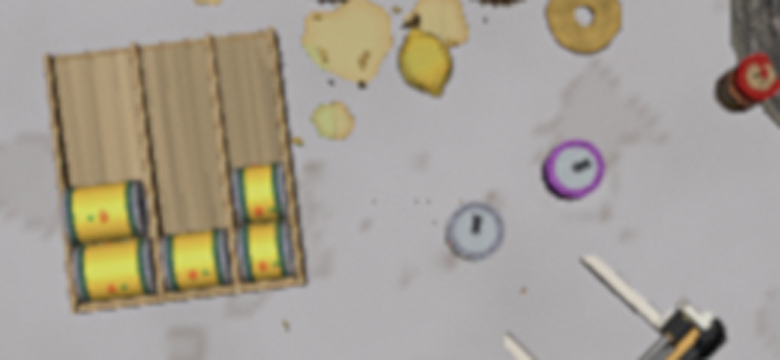

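The tall and short tins now rest behind their front tins, at (105,212) and (260,193). The fingers point at the middle tin (475,231). Approach and grip.

{"name": "servo_tool", "arguments": {
  "rows": [
    [0,0,0,0.3,0.4,-20,0],
    [0,0,0,0.3,0.4,-20.4,0],
    [0,0,0,0,0,0,0],
    [0,0,0,12.2,12.2,-6.3,0],
    [0,0,0,12.2,12.2,-6.3,0],
    [0,0,0,12.2,12.2,-6.3,0],
    [0,0,0,12.2,12.2,-6.3,0],
    [0,0,0,12.2,12.2,-6.3,0],
    [0,0,0,12,12,-6.3,0.1],
    [0,0,0,0,0,0,0.2],
    [0,0,0,0,0,0,0.3],
    [0,0,0,0,0,0,1],
    [0,0,0,0,0,0,1],
    [0,0,0,0,0,0,1],
    [0,0,0,0,0,0,1]
  ],
  "grip_force": 50
}}

```text
clock: 25.12
eef_pos: [529.1, -163.5, 25.0]
eef_rot: [3.139, -1.223, 0.787]
wrist_force: [-0.5, -1.1, 2.0]
finger_gap: 55.1
finger_force: 50.0
```

```bash
python3 s.py
```

```text
25.125 [-0.852  0.776  1.836  1.335  1.304 -1.021] [ 529.12  -163.462   25.03 ] [ 3.139 -1.223  0.787] 55.111342892049194 [-0.519 -1.131  2.008]
```

{"name": "servo_tool", "arguments": {
  "rows": [
    [0,0,0,0,0,30,1],
    [0,0,0,0,0,50,1],
    [0,0,0,0,0,50,1],
    [0,0,0,0,0,50,1],
    [-7.07,7.07,0,3.5,18,0,1],
    [-7.07,7.07,0,3.5,18,0,1],
    [-7.07,7.07,0,3.5,18,0,1],
    [-7.07,7.07,0,3.5,18,0,1],
    [-7.07,7.07,0,3.5,18,0,1],
    [-7.07,7.07,0,3.5,18,0,1],
    [-7.07,7.07,0,3.5,18,0,1],
    [-7.07,7.07,0,3.5,18,0,1],
    [-7.07,7.07,0,3.5,18,0,1],
    [0,0,10.38,3.8,19.3,-10,1],
    [0,0,10.38,3.8,19.3,-10,1],
    [0,0,10.38,3.8,19.3,-10,1],
    [0,0,10.38,3.8,19.3,-10,1],
    [0,0,10.38,3.8,19.3,0,1],
    [0,0,0,0,0,0,1],
    [0,0,0,0,0,0,1]
  ]
}}

```text
clock: 27.62
eef_pos: [579.5, 94.8, 164.8]
eef_rot: [3.141, 0.348, 1.688]
wrist_force: [0.6, 0.1, -1.6]
finger_gap: 55.3
finger_force: 50.0
```

```bash
python3 d.py 578.9 101.7 56 20
```

```text
tcp target [579.68  95.25  38.15] shift [   0.16    0.5  -126.7 ] rotvec [-0.05  0.01  0.19] [ 0.26  0.46  1.44 -0.36  1.31  0.24]
```

{"name": "servo_tool", "arguments": {
  "rows": [
    [0,0,0.2,0.2,0.5,-30,1],
    [0,0,0,0,0,-30,1],
    [0,0,0,0,0,-20,1],
    [0,0,0,0,0,-10,1],
    [0,0,0,0,0,-6,1],
    [0,0,0,0,0,-4,1],
    [0,0,0,0,0,-3,1],
    [0,0,0,0,0,0,1]
  ]
}}

```text
clock: 28.62
eef_pos: [579.8, 95.8, 62.0]
eef_rot: [3.141, 0.348, 1.695]
wrist_force: [0.7, 0.1, -0.5]
finger_gap: 55.2
finger_force: 50.0
```

Below the panel tops without contact. Continuing down.

{"name": "servo_tool", "arguments": {
  "rows": [
    [0,0,0,0,0,-5,1],
    [0,0,0,0,0,-5,1],
    [0,0,0,0,0,-5,1],
    [0,0,0,0,0,-3,1],
    [0,0,0,0,0,0,1]
  ]
}}

```text
clock: 29.25
eef_pos: [579.7, 95.8, 43.6]
eef_rot: [-3.141, 0.348, 1.695]
wrist_force: [0.4, -0.2, -0.5]
finger_gap: 55.0
finger_force: 50.0
```

{"name": "servo_tool", "arguments": {
  "rows": [
    [0,0,0,0,0,-3,1],
    [0,0,0,0,0,-2,1],
    [0,0,0,0,0,0,1],
    [0,0,0,0,0,0,0.33],
    [0,0,0,0,0,0,0.25],
    [0,0,0,0,0,0,0.2],
    [0,0,0,0,0,0,0.2],
    [0,0,0,0,0,10,0.2],
    [0,0,0,0,0,15,0.2],
    [0,0,0,0,0,20,0.2],
    [0,0,0,0,0,40,0.1],
    [0,0,0,0,0,50,0],
    [0,0,0,-20,-50,30,0],
    [0,0,0,-20,-60,0,0],
    [0,0,0,-20,-60,0,0],
    [0,0,0,-20,-60,0,0],
    [0,0,0,-20,-60,0,0],
    [0,0,0,0,0,0,0]
  ]
}}

```text
clock: 31.5
eef_pos: [479.2, -194.5, 205.5]
eef_rot: [3.14, 0.349, 1.69]
wrist_force: [-0.9, -0.3, -0.6]
finger_gap: 94.0
finger_force: 0.0
```

```bash
python3 s.py
python3 - <<'E'
from cell import manip
import cv2,numpy as np
a=manip.camera("top")[:,:,::-1][135:255,145:275]; b=manip.camera("side")[:,:,::-1][200:325,165:345]
a=cv2.resize(a,None,fx=3,fy=3,interpolation=2);b=cv2.resize(b,None,fx=2.2,fy=2.2,interpolation=2)
o=np.zeros((370,800,3),np.uint8);o[:a.shape[0],:a.shape[1]]=a;o[:b.shape[0],400:400+b.shape[1]]=b
cv2.imwrite("pics/end.png",o)
E
```

```text
31.5 [-0.293  0.156  1.737 -0.354  1.128 -0.278] [ 479.242 -194.539  205.478] [3.14  0.349 1.69 ] 93.96829372202902 [-0.912 -0.264 -0.6  ]
```

View pics/end.png

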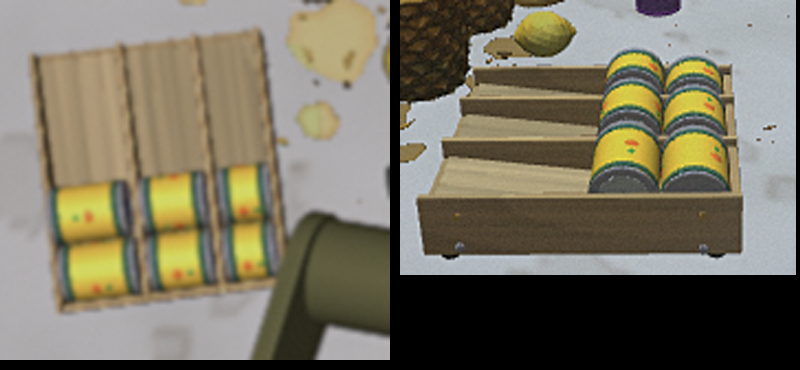

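All three tins lie square behind their front tins, at (90,210), (173,200) and (243,192) in the top inset. The arm is clear, so I'm handing in.

```bash
python3 -c "
from cell import manip
print(manip.sign_off())"
```

```text
the job is handed in; nothing more can be done
None
```

The job is handed in at about 31.5 s: the final pictures show all three tins square behind the same-size front tins in their own rows, with the lemon and spice jar untouched; the tall tin caught a panel once and was re-levelled before placing.

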